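# Pull the charger and hold the power station's weather cover shut

## Task

Pack up the power station on the craft table: pull the white charger out of its socket and set it down in the green tray, then swing the orange weather cover down over the socket. Turn the cover's black wing fastener until it lines up with the two white marks, so that its crossbar can drop through the slot underneath, then press the cover fully home against its frame and finish while still holding it pressed there, so that I can put in the corner screws. Leave the painted tray, the paint jar and the glue bottle alone.

Things in the scene. Friction and masses are not known exactly. Their poses are not given: they have to be found in the camera images.
- power_station: Grey portable power station, fixed; case 320 x 220 x 140 mm (x, y, z). Origin: centre of its underside, on the table; z up, x from the front panel (near side, display) to the back. On its top stands a black frame 16 mm high, 7 mm thick, outside 170 (x) by 152 (y) mm, centred. Socket centre at x +20, y 0, its face at z 140. Cover hinge line at x +85, z 156, parallel to y.
- slot (a point): Middle of the slot for the fastener's crossbar, at the top of its steel plate inside the near end of the frame (power station x -50, y 0, z 151); axes as the power station. Slot 32 mm along y, 11 mm along x. A rubber seal on the frame's near bar stands 5 mm proud and pushes the cover up until it is pressed home (about 7 N down at the fastener).
- charger: White plug-in charger (no cable), about 0.08 kg: case 44 x 44 x 46 mm high; under it a round plug base 37 mm across, 15 mm deep, and two round-tipped pins ending 34 mm below the case. Origin: centre of the case's underside; z up out of the socket, pins side by side along y. Starts fully plugged in, pins down, case on the socket face; two sprung clips hold it (about 12 N to pull straight up).
- oddments_tray: Green metal tray, loose, open on top, 190 x 140 x 28 mm (x, y, z), walls and floor 4 to 5 mm. Origin at the centre of its underside. May stand on either side of the power station.
- cover (a joint): Orange weather cover hinged at the frame's far side, plate 172 (hinge to free edge) x 152 x 6 mm, underside on the hinge line. Rad: 0 flat on the frame, 1.5 to 1.75 at the start (standing; stop at 1.95); closes towards the front panel. Stiff hinge; below about 1.1 it falls slowly (2 s). Fastener out of line: stays ajar at about 0.067. In line: can drop to the seal, about 0.03. Pressed home: 0.
- cover_edge (a point): Middle of the cover's free edge (middle of its thickness), 172 mm from the hinge; x and z as the power station's when closed, turning with the cover.
- fastener (a joint): Black wing fastener on the cover's outside, 135 mm from the hinge, mid-width: wing 36 long, 10 thick, top 24 mm above the cover, on a round foot 26 across, 4 high; crossbar under the cover along the wing. Rad, growing anticlockwise seen from outside: 0 = wing along the hinge direction, in line with the white marks and slot; passes within 0.2. Range -0.5 to 1.57; starts at 0.6 to 1.35.
- wing (a point): Middle of the fastener's wing, 14 mm above the cover's outer face, on the turning axis. Its axes turn with the fastener: y along the wing, z out of the cover.
- painted_tray: Bystander: white wooden tray with blue sides and painted flowers, 190 x 140 x 42 mm, on the other side of the power station. Origin at the centre of its underside.
- paint_jar: Bystander: blue-labelled paint jar, 60 mm across, 65 mm high. Origin at the centre of its underside.
- glue_bottle: Bystander: white glue bottle with an orange cap, 54 mm across, 130 mm high. Origin at the centre of its underside.
Mind the look-alikes: they are no part of the job. There is more than one size of the oddments_tray; the job needs the larger. Leave any brown look-alike of the charger alone.

How it is judged:
By the outcome, as a careful person would: the job done as asked, in the order asked, and still so for the second after the job is handed in, while the arm keeps its last pose, push and grip.
It also fails if it takes over 67 s, if anything falls off the work surface, if the arm or the gripper's body presses on something with over 40 N, if the wrist force passes 120 N, or if a joint passes its speed limit or range.

## Robot

A 6-joint arm with a two-finger parallel gripper is mounted at the origin on the work surface. World frame = base frame: x ahead of the robot, y to its left, z up, the work surface at z = 0. Lengths are in m, angles in rad, forces in N, time in s.
With the tool pointing down it reaches from about 0.325 to 0.775 m from the base axis. Payload 5.5 kg.
Tool frame: the origin (TCP) lies at the centre of the arm's flange, where the gripper is bolted on; the fingertips stand 182 mm ahead of it and the grasp point (between the pads) lies 163 mm ahead of it; z points along the fingers, y is the line along which they close (so a half turn about z gives the same grasp; the last joint's range is limited). The gripper opens to 88 mm and grips with 3 to 60 N. Pads are 20 mm wide; open, the fingers measure 115 mm over their backs; the gripper's body (75 mm by 178 mm) begins 61 mm behind the grasp point.
Start: joints at [-1.275, 0.091, 1.231, -0, 1.82, -0.057], TCP at [0.207, -0.563, 0.405] pointing down, gripper open.
Joint ranges: [-2.87, 2.87], [-0.86, 2.18], [0.17, 2.46], [-1.51, 4.65], [0.06, 2.69], [-2.65, 2.65]. Speed limits (rad/s): [2.57, 2.57, 3.01, 3.14, 3.14, 3.14].

## Interface

Orientations are given as [roll, pitch, yaw] about the fixed x, y, z axes, in that order (R = Rz(yaw) Ry(pitch) Rx(roll)).
In Python, from plant import sensors, vision, arm gives the robot as it stands. The module is installed in compiled form; this text tells all that it offers.
- The arm moves only by the shell command python3 -m jog 'ROWS' [FORCE]. ROWS is JSON, a list of rows, each an object of numbers: "x", "y", "z": the shift along the tool's x, y, z in m; "turn": the turn about the tool's z in rad; "grip": the finger opening in m, from 0 to 0.0878. In form: [{"x": .., "y": .., "z": .., "turn": .., "grip": ..}, ...]. A call has 1 to 10 rows; each row shifts and turns the commanded pose from where the row before left it, along the tool's axes as they then stand; what a row does not reach is not made up. A row lasts 1/12 s, in which the tool goes at most 41.7 mm and 7.16 degrees, less where a joint would pass 70% of its speed; a pose out of reach is approached as far as the arm can. A call is refused whole if a number of a shift passes 0.0417 or a number of a turn 0.125, either way. A call with a gripper value outside its range is refused whole. The fingers move at their own pace and stop on an object; FORCE is the grip in N (left out, the last holds). Time passes only in rows, so rows that do not move let the fingers close. It gives the time, the measured TCP pose, the force, the opening and the grip force at its end, in the units of the state.
- sensors.state(): the state, without advancing time (a new reading comes with each control period).
- vision.camera(name): name is "side" or "top"; returns a dict with "color" (420x560x3 uint8, red, green, blue), "fx", "fy", "cx", "cy" (pixels), "origin" and "attitude" of the camera in the world. Camera axes: x right, y down, z forward; pixel columns grow to the right and rows downward; lengths in m; the calibration is good to about 2 mm. A picture is of the moment at which its call begins. There is no depth.
- arm.finish_job(): hands the job in; it is judged then, once.
The state is a dict: "time": time; "qpos": joint angles; "joint_vel": joint speeds; "effort": joint torques, N m; "position": TCP position; "tcp_rot": TCP orientation; "force": force on the tool from outside, world axes, zero at the start; "ft_torque": the same for the moment, N m; "grip_width": finger opening in m; "gripper_force": force on a finger pad.
Only numpy, scipy, OpenCV 4.12 (cv2) and the standard library are available. Lean on these libraries where they do the work, as an engineer would, in place of code of your own. Each camera call takes 0.05 s, during which the arm holds its last target. There are 200 camera calls.

## Working session

There is one attempt and no reset: what is moved stays moved. The work goes in short steps, Python scripts to look and compute and a shell command to move; the robot and the scene stay as the last step left them, time stands still between calls to the robot, and variables do not carry over. Pictures are saved under pics/ and viewed, at most 10 in all, crops included, and the job is handed in when it is done.

```bash
mkdir -p pics; python3 - <<'E'
from plant import sensors, vision, arm
import cv2,numpy as np
s=sensors.state(); print({k:np.round(v,3).tolist() for k,v in s.items()})
for n in("side","top"):
    c=vision.camera(n); cv2.imwrite(f"pics/{n}0.png",c["color"][:,:,::-1])
    print(n,{k:np.round(c[k],4).tolist() for k in c if k!="color"})
E
```

```text
{'time': 0.0, 'qpos': [-1.275, 0.092, 1.232, 0.0, 1.82, -0.057], 'joint_vel': [-0.0, -0.0, -0.001, 0.001, 0.0, -0.001], 'effort': [-0.002, -44.645, -40.645, 0.07, 0.029, -0.0], 'position': [0.207, -0.563, 0.403], 'tcp_rot': [-3.14, -0.0, 0.353], 'force': [-0.402, 0.55, -0.697], 'ft_torque': [-0.034, -0.041, 0.016], 'gripper_force': 0.0, 'grip_width': 0.087}
side {'fx': 419.3284, 'fy': 419.3284, 'cx': 281.9837, 'cy': 211.0485, 'origin': [1.1504, 0.4077, 0.8505], 'attitude': [-2.3547, 0.0038, 2.1504]}
top {'fx': 539.5583, 'fy': 539.5583, 'cx': 282.0766, 'cy': 203.8814, 'origin': [0.2423, -0.0124, 1.3835], 'attitude': [-2.9055, -0.0013, -1.4983]}
```

View pics/side0.png

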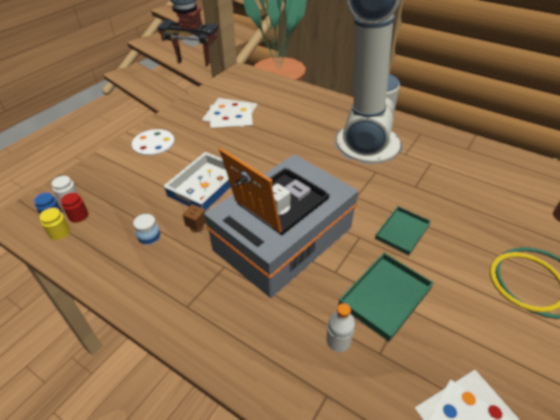

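View pics/top0.png

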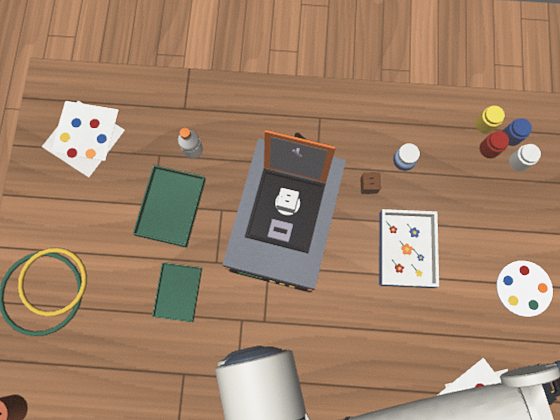

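The side view (560x420) shows the station at about (285,220) with the cover standing and the charger at (280,197). The large green tray is at (387,295), with the glue bottle beside it at (340,328). In the top view the station is at about (285,220), the charger at (288,200), the large tray at (170,206) and the small one at (178,292). The brown look-alike is at (370,183).

```bash
cat > h.py <<'E'
import cv2,numpy as np
from scipy.spatial.transform import Rotation as Ro
def cam(n):
    from plant import vision
    return vision.camera(n)
def ray(c,px):
    d=np.array([(px[0]-c["cx"])/c["fx"],(px[1]-c["cy"])/c["fy"],1.]); return Ro.from_euler("xyz",c["attitude"]).as_matrix()@d
def onz(c,px,z):
    d=ray(c,px); o=np.array(c["origin"]); return o+d*(z-o[2])/d[2]
def two(c1,p1,c2,p2):
    a,b=np.array(c1["origin"]),np.array(c2["origin"]); u,v=ray(c1,p1),ray(c2,p2)
    t=np.linalg.lstsq(np.c_[u,-v],b-a,rcond=None)[0]; P,Q=a+t[0]*u,b+t[1]*v
    return (P+Q)/2,np.linalg.norm(P-Q)
def proj(c,P):
    q=Ro.from_euler("xyz",c["attitude"]).as_matrix().T@(np.array(P)-c["origin"]); return np.array([c["fx"]*q[0]/q[2]+c["cx"],c["fy"]*q[1]/q[2]+c["cy"]])
def big(mask,lo,hi):
    cs,_=cv2.findContours(mask.astype(np.uint8),cv2.RETR_EXTERNAL,cv2.CHAIN_APPROX_NONE)
    return [k for k in cs if lo<cv2.contourArea(k)<hi]
E
python3 - <<'E'
from h import *
t,s=cam("top"),cam("side")
im=t["color"].astype(int); r,g,b=im[...,0],im[...,1],im[...,2]
for nm,m,z in (("green",(g>r+15)&(g>b),.028),("white",(r>190)&(b>185),.186),("orange",(r>b+110)&(r>150),.3),("dark",(r<65)&(g<65)&(b<70),.156),("grey",(abs(r-b)<35)&(r<150)&(b>=r-5),.14)):
    for k in big(m,150,20000):
        q=cv2.minAreaRect(k)
        if not(130<q[0][0]<350 and 100<q[0][1]<330): continue
        P=np.array([onz(t,p,z)[:2] for p in cv2.boxPoints(q)])
        print(nm,np.round(q[0],1),cv2.contourArea(k),"c",P.mean(0).round(3),"sides",np.linalg.norm(P[1]-P[0]).round(3),np.linalg.norm(P[2]-P[1]).round(3),"corn",P.round(3).tolist())
a=cv2.resize(t["color"][115:300,210:355],None,fx=3.2,fy=3.2,interpolation=2); 
b_=cv2.resize(s["color"][140:290,195:365],None,fx=3,fy=3,interpolation=2)
W=np.zeros((600,800,3),np.uint8); a=cv2.resize(a,(390,498)); W[:498,:390]=a; bb=cv2.resize(b_,(408,360)); W[:360,392:]=bb
cv2.imwrite("pics/z1.png",W[:,:,::-1]); 
E
```

```text
green [176.6 291.6] 2081.5 c [0.326 0.255] sides 0.137 0.102 corn [[0.262, 0.308], [0.399, 0.302], [0.389, 0.201], [0.253, 0.208]]
green [168.8 205.2] 3750.0 c [0.544 0.301] sides 0.199 0.144 corn [[0.461, 0.385], [0.658, 0.355], [0.626, 0.215], [0.432, 0.248]]
white [286.4 198.1] 309.0 c [ 0.544 -0.002] sides 0.043 0.046 corn [[0.527, 0.024], [0.57, 0.017], [0.561, -0.028], [0.519, -0.021]]
dark [284.6 210.3] 1272.5 c [0.523 0.001] sides 0.169 0.152 corn [[0.453, 0.087], [0.62, 0.061], [0.593, -0.088], [0.427, -0.058]]
grey [176.7 291.8] 2096.5 c [0.318 0.232] sides 0.125 0.094 corn [[0.26, 0.281], [0.385, 0.276], [0.376, 0.183], [0.252, 0.19]]
grey [169.1 205.3] 3849.0 c [0.519 0.274] sides 0.182 0.135 corn [[0.443, 0.352], [0.623, 0.326], [0.594, 0.195], [0.417, 0.224]]
grey [283.5 214.6] 10331.0 c [0.52  0.002] sides 0.331 0.23 corn [[0.376, 0.136], [0.703, 0.088], [0.661, -0.138], [0.339, -0.077]]
grey [295.7 157.8] 1442.5 c [ 0.658 -0.017] sides 0.072 0.135 corn [[0.634, 0.055], [0.706, 0.044], [0.681, -0.089], [0.61, -0.076]]
```

View pics/z1.png

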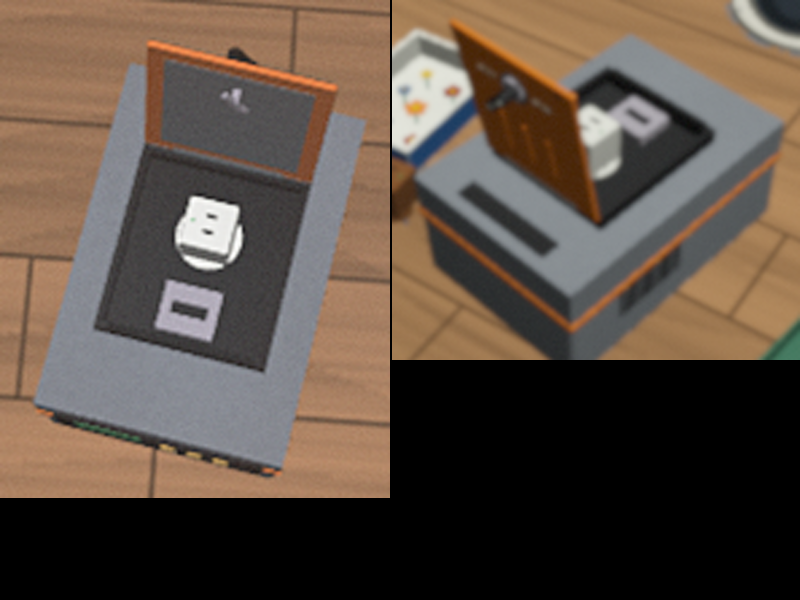

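The crop confirms the station pose: frame 169x152 mm measured, centre (0.523, 0.001), yaw about -0.167. The charger, seen at (0.544, -0.002), agrees with the socket point computed from that pose. The cover stands nearly upright, with its wing on the far side.

```bash
cat >> h.py <<'E'
C=np.array([.523,.001]); PSI=-.167
def st(x,y,z):
    c,s=np.cos(PSI),np.sin(PSI); return np.array([C[0]+c*x-s*y,C[1]+s*x+c*y,z])
def go(P,yaw):
    "turn first, then shift in the turned tool frame"
    from plant import sensors
    s=sensors.state(); p,r=np.array(s["position"]),s["tcp_rot"]
    t=(r[2]-yaw+np.pi)%(2*np.pi)-np.pi
    R=Ro.from_euler("xyz",[np.pi,0,yaw]).as_matrix(); d=R.T@(np.array(P)-p)
    print("at",p.round(4),"rot",np.round(r,3),"F",np.round(s["force"],1),"w",round(s["grip_width"],4),"turn",round(t,3),"shift",d.round(4),"rows",np.ceil(max(abs(t)/.125,np.linalg.norm(d)/.0417)))
E
python3 - <<'E'
from h import *
t,s=cam("top"),cam("side")
for a,b in (((265.8,130.6),(272.1,179.6)),((334.9,147),(220,149))):
    P,e=two(t,a,s,b); c,q=np.cos(PSI),np.sin(PSI); d=P[:2]-C
    print(P.round(3),e.round(4),"station",(c*d[0]+q*d[1]).round(3),(-q*d[0]+c*d[1]).round(3))
S=st(.02,0,0);print(S)
go([S[0],S[1],.40],PSI)
print("bottle",onz(t,(192,150),0.03))
E
```

```text
[0.65  0.052 0.324] 0.0047 station 0.116 0.071
[ 0.625 -0.095  0.323] 0.0021 station 0.117 -0.078
[ 0.54272176 -0.0023245   0.        ]
at [ 0.2073 -0.5631  0.4043] rot [-3.141 -0.     0.353] F [ 0.6  0.2 -0.1] w 0.0879 turn 0.52 shift [ 0.2375 -0.6087  0.0043] rows 16.0
bottle [0.69588926 0.25751891 0.03      ]
```

```bash
python3 -m jog '[{"turn":0.104},{"turn":0.104},{"turn":0.104},{"turn":0.104},{"turn":0.104},{"x":0.0148,"y":-0.038},{"x":0.0148,"y":-0.038},{"x":0.0148,"y":-0.038},{"x":0.0148,"y":-0.038},{"x":0.0148,"y":-0.038}]' 30
python3 -m jog '[{"x":0.0148,"y":-0.038},{"x":0.0148,"y":-0.038},{"x":0.0148,"y":-0.038},{"x":0.0148,"y":-0.038},{"x":0.0148,"y":-0.038},{"x":0.0148,"y":-0.038},{"x":0.0148,"y":-0.038},{"x":0.0148,"y":-0.038},{"x":0.0148,"y":-0.038},{"x":0.0148,"y":-0.038}]'
python3 -m jog '[{"x":0.007,"y":-0.02},{"x":0.007,"y":-0.019},{},{}]'
python3 - <<'E'
from h import *
S=st(.02,0,0.331); go(S,PSI)
E
```

```text
at [ 0.2073 -0.5631  0.4043] rot [-3.141 -0.     0.353] F [ 0.6  0.2 -0.1] w 0.0879 turn 0.52 shift [ 0.2375 -0.6087  0.0733] rows 16.0invalid input
invalid input
invalid input
```

```bash
python3 -m jog '[{"x":0,"y":0,"z":0,"turn":0.104,"grip":0.0878},{"x":0,"y":0,"z":0,"turn":0.104,"grip":0.0878},{"x":0,"y":0,"z":0,"turn":0.104,"grip":0.0878},{"x":0,"y":0,"z":0,"turn":0.104,"grip":0.0878},{"x":0,"y":0,"z":0,"turn":0.104,"grip":0.0878},{"x":0.0148,"y":-0.038,"z":0,"turn":0,"grip":0.0878},{"x":0.0148,"y":-0.038,"z":0,"turn":0,"grip":0.0878},{"x":0.0148,"y":-0.038,"z":0,"turn":0,"grip":0.0878},{"x":0.0148,"y":-0.038,"z":0,"turn":0,"grip":0.0878},{"x":0.0148,"y":-0.038,"z":0,"turn":0,"grip":0.0878}]' 30
python3 -c "
from h import *
go(st(.02,0,.4),PSI)"
```

```text
time: 1.13
position: [0.3124, -0.3864, 0.4046]
tcp_rot: [3.142, -0.0, -0.168]
force: [0.8, -0.3, -0.7]
grip_width: 0.0876
gripper_force: 0.0
at [ 0.3124 -0.3864  0.4046] rot [ 3.142 -0.    -0.168] F [ 0.8 -0.3 -0.7] w 0.0876 turn -0.001 shift [ 0.1633 -0.417   0.0046] rows 11.0
```

```bash
python3 -m jog '[{"x":0.0148,"y":-0.038,"z":0,"turn":0,"grip":0.0878},{"x":0.0148,"y":-0.038,"z":0,"turn":0,"grip":0.0878},{"x":0.0148,"y":-0.038,"z":0,"turn":0,"grip":0.0878},{"x":0.0148,"y":-0.038,"z":0,"turn":0,"grip":0.0878},{"x":0.0148,"y":-0.038,"z":0,"turn":0,"grip":0.0878},{"x":0.0148,"y":-0.038,"z":0,"turn":0,"grip":0.0878},{"x":0.0148,"y":-0.038,"z":0,"turn":0,"grip":0.0878},{"x":0.0148,"y":-0.038,"z":0,"turn":0,"grip":0.0878},{"x":0.0148,"y":-0.038,"z":0,"turn":0,"grip":0.0878},{"x":0.0148,"y":-0.038,"z":0,"turn":0,"grip":0.0878}]'
python3 -m jog '[{"x":0.015,"y":-0.037,"z":0,"turn":0,"grip":0.0878},{"x":0,"y":0,"z":0,"turn":0,"grip":0.0878},{"x":0,"y":0,"z":0,"turn":0,"grip":0.0878}]'
python3 -c "
from h import *
go(st(.02,0,.331),PSI)"
```

```text
time: 1.97
position: [0.5216, -0.0359, 0.4048]
tcp_rot: [3.142, -0.001, -0.167]
force: [0.5, -1.6, -0.0]
grip_width: 0.0875
gripper_force: 0.0
time: 2.22
position: [0.5427, -0.0021, 0.4039]
tcp_rot: [3.141, 0.002, -0.163]
force: [-0.5, -0.0, -0.4]
grip_width: 0.0879
gripper_force: 0.0
at [ 0.5427 -0.0021  0.4039] rot [ 3.141e+00  2.000e-03 -1.630e-01] F [-0.5 -0.  -0.4] w 0.0879 turn 0.004 shift [0.0001 0.0002 0.0729] rows 2.0
```

Over the charger; descend, grip, then pull up.

```bash
python3 -m jog '[{"x":0,"y":0,"z":0.02,"turn":0,"grip":0.0878},{"x":0,"y":0,"z":0.02,"turn":0,"grip":0.0878},{"x":0,"y":0,"z":0.02,"turn":0,"grip":0.0878},{"x":0,"y":0,"z":0.013,"turn":0,"grip":0.0878},{"x":0,"y":0,"z":0,"turn":0,"grip":0.03},{"x":0,"y":0,"z":0,"turn":0,"grip":0.03},{"x":0,"y":0,"z":0,"turn":0,"grip":0.03},{"x":0,"y":0,"z":0,"turn":0,"grip":0.03},{"x":0,"y":0,"z":0,"turn":0,"grip":0.03},{"x":0,"y":0,"z":0,"turn":0,"grip":0.03}]' 40
python3 -m jog '[{"x":0,"y":0,"z":0,"turn":0,"grip":0.03},{"x":0,"y":0,"z":0,"turn":0,"grip":0.03}]' 40
```

```text
time: 3.05
position: [0.5422, -0.004, 0.3327]
tcp_rot: [-3.141, -0.002, -0.167]
force: [-0.1, -0.4, -0.6]
grip_width: 0.051
gripper_force: 0.0
time: 3.22
position: [0.5421, -0.004, 0.3323]
tcp_rot: [3.141, -0.001, -0.167]
force: [-0.1, -0.2, 2.4]
grip_width: 0.0436
gripper_force: 40.0
```

```bash
python3 -m jog '[{"x":0,"y":0,"z":-0.008,"turn":0,"grip":0.03},{"x":0,"y":0,"z":-0.008,"turn":0,"grip":0.03},{"x":0,"y":0,"z":-0.01,"turn":0,"grip":0.03},{"x":0,"y":0,"z":-0.015,"turn":0,"grip":0.03},{"x":0,"y":0,"z":-0.02,"turn":0,"grip":0.03},{"x":0,"y":0,"z":-0.02,"turn":0,"grip":0.03},{"x":0,"y":0,"z":-0.02,"turn":0,"grip":0.03},{"x":0,"y":0,"z":0,"turn":0,"grip":0.03},{"x":0,"y":0,"z":0,"turn":0,"grip":0.03}]' 40
python3 - <<'E'
from h import *
t,s=cam("top"),cam("side")
W=np.zeros((420,800,3),np.uint8); W[:,:400]=t["color"][:,100:500];W[:,400:]=s["color"][:,80:480]; cv2.imwrite("pics/p2.png",W[:,:,::-1])
go([.542,.299,.24],-.155)
E
```

```text
time: 3.97
position: [0.5419, -0.0039, 0.4348]
tcp_rot: [-3.141, -0.004, -0.167]
force: [0.7, 0.3, -1.4]
grip_width: 0.0437
gripper_force: 40.0
at [ 0.542  -0.0039  0.4318] rot [ 3.141e+00  1.000e-03 -1.670e-01] F [ 0.2  0.2 -1. ] w 0.0438 turn -0.012 shift [-0.0468 -0.2993  0.1918] rows 9.0
```

View pics/p2.png

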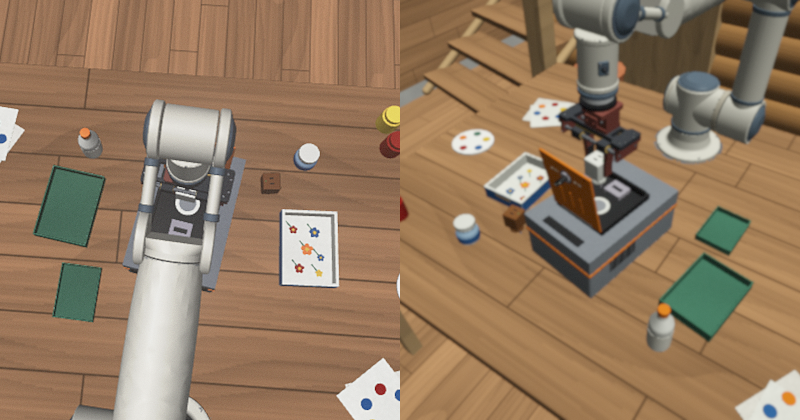

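The charger is out and held between the fingers (side half at (598,165)), and the socket is empty. Next, carry it to the tray.

```bash
python3 -m jog '[{"x":-0.006,"y":-0.0375,"z":0,"turn":0,"grip":0.03},{"x":-0.006,"y":-0.0375,"z":0,"turn":0,"grip":0.03},{"x":-0.006,"y":-0.0375,"z":0,"turn":0,"grip":0.03},{"x":-0.006,"y":-0.0375,"z":0,"turn":0,"grip":0.03},{"x":-0.006,"y":-0.0375,"z":0,"turn":0,"grip":0.03},{"x":-0.006,"y":-0.0375,"z":0,"turn":0,"grip":0.03},{"x":-0.006,"y":-0.0375,"z":0,"turn":0,"grip":0.03},{"x":-0.006,"y":-0.0375,"z":0,"turn":0,"grip":0.03},{"x":0,"y":0,"z":0,"turn":0,"grip":0.03},{"x":0,"y":0,"z":0,"turn":0,"grip":0.03}]' 40
python3 -m jog '[{"x":0,"y":0,"z":0.035,"turn":0,"grip":0.03},{"x":0,"y":0,"z":0.035,"turn":0,"grip":0.03},{"x":0,"y":0,"z":0.035,"turn":0,"grip":0.03},{"x":0,"y":0,"z":0.035,"turn":0,"grip":0.03},{"x":0,"y":0,"z":0.025,"turn":0,"grip":0.03},{"x":0,"y":0,"z":0.02,"turn":0,"grip":0.03},{"x":0,"y":0,"z":0,"turn":0,"grip":0.03},{"x":0,"y":0,"z":0,"turn":0,"grip":0.03}]' 40
python3 -c "
from h import *
go([.542,.299,.232],-.167)"
```

```text
time: 4.9
position: [0.5443, 0.3018, 0.4298]
tcp_rot: [3.139, 0.004, -0.164]
force: [0.1, -0.3, 0.8]
grip_width: 0.0439
gripper_force: 40.0
time: 5.57
position: [0.5444, 0.2984, 0.246]
tcp_rot: [3.139, 0.003, -0.169]
force: [-0.0, -0.0, -0.3]
grip_width: 0.0441
gripper_force: 40.0
at [0.5444 0.2984 0.246 ] rot [ 3.139e+00  3.000e-03 -1.690e-01] F [-0.  -0.  -0.3] w 0.0441 turn -0.002 shift [-0.0025 -0.0002  0.014 ] rows 1.0
```

```bash
python3 -m jog '[{"x":0,"y":0,"z":0.008,"turn":0,"grip":0.03},{"x":0,"y":0,"z":0.004,"turn":0,"grip":0.03},{"x":0,"y":0,"z":0.001,"turn":0,"grip":0.03},{"x":0,"y":0,"z":0,"turn":0,"grip":0.03}]' 40
python3 -m jog '[{"x":0,"y":0,"z":0.001,"turn":0,"grip":0.03},{"x":0,"y":0,"z":0,"turn":0,"grip":0.03}]' 40
```

```text
time: 5.9
position: [0.5447, 0.2998, 0.2352]
tcp_rot: [-3.141, -0.001, -0.167]
force: [-0.2, -0.5, -0.9]
grip_width: 0.0441
gripper_force: 40.0
time: 6.07
position: [0.5447, 0.2999, 0.2341]
tcp_rot: [-3.141, -0.001, -0.167]
force: [0.1, 0.5, -0.9]
grip_width: 0.0436
gripper_force: 40.0
```

```bash
python3 -m jog '[{"x":0,"y":0,"z":0.002,"turn":0,"grip":0.03},{"x":0,"y":0,"z":0.001,"turn":0,"grip":0.03},{"x":0,"y":0,"z":0,"turn":0,"grip":0.03}]' 40
python3 -m jog '[{"x":0,"y":0,"z":0,"turn":0,"grip":0.0878},{"x":0,"y":0,"z":0,"turn":0,"grip":0.0878},{"x":0,"y":0,"z":0,"turn":0,"grip":0.0878},{"x":0,"y":0,"z":0,"turn":0,"grip":0.0878},{"x":0,"y":0,"z":0,"turn":0,"grip":0.0878},{"x":0,"y":0,"z":0,"turn":0,"grip":0.0878},{"x":0,"y":0,"z":0,"turn":0,"grip":0.0878},{"x":0,"y":0,"z":0,"turn":0,"grip":0.0878}]' 40
python3 -c "
from h import *
t,s=cam('top'),cam('side')
W=np.zeros((420,800,3),np.uint8); W[:,:400]=t['color'][:,100:500];W[:,400:]=s['color'][:,80:480]; cv2.imwrite('pics/p3.png',W[:,:,::-1])
go(st(.15,.05,.457),PSI)"
```

```text
time: 6.32
position: [0.5446, 0.2999, 0.2303]
tcp_rot: [3.141, 0.0, -0.167]
force: [0.2, -0.1, -1.5]
grip_width: 0.0438
gripper_force: 40.0
time: 6.98
position: [0.5446, 0.2999, 0.2307]
tcp_rot: [-3.142, -0.0, -0.167]
force: [-0.6, 0.1, -0.7]
grip_width: 0.0876
gripper_force: 0.0
at [0.5446 0.2998 0.2306] rot [-3.142 -0.    -0.167] F [ 0.   0.5 -0. ] w 0.088 turn -0.0 shift [ 0.1783  0.2483 -0.2264] rows 10.0
```

View pics/p3.png

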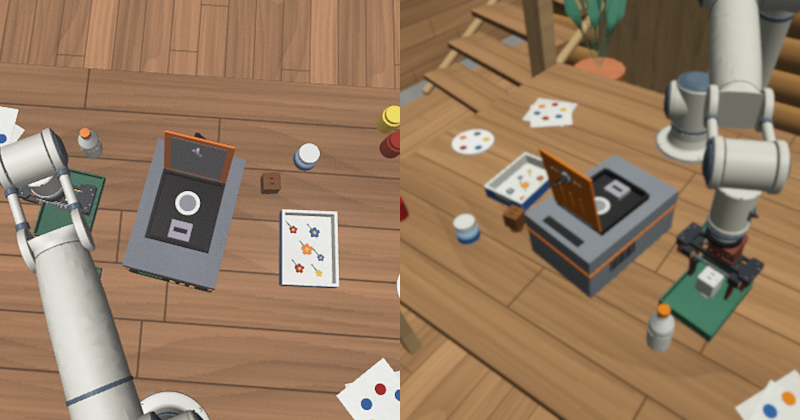

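The charger is inside the large tray at (710,282) in the side half, and the fingers are open. Rise straight up, then go round behind the cover with the fingers closed.

```bash
python3 -m jog '[{"x":0,"y":0,"z":-0.02,"turn":0,"grip":0.0878},{"x":0,"y":0,"z":-0.035,"turn":0,"grip":0.0878},{"x":0,"y":0,"z":-0.039,"turn":0,"grip":0.0878},{"x":0,"y":0,"z":-0.039,"turn":0,"grip":0},{"x":0,"y":0,"z":-0.039,"turn":0,"grip":0},{"x":0,"y":0,"z":-0.039,"turn":0,"grip":0},{"x":0,"y":0,"z":-0.039,"turn":0,"grip":0},{"x":0,"y":0,"z":-0.02,"turn":0,"grip":0},{"x":0,"y":0.035,"z":0,"turn":0,"grip":0},{"x":0,"y":0.035,"z":0,"turn":0,"grip":0}]' 10
python3 -m jog '[{"x":0,"y":0.035,"z":0,"turn":0,"grip":0},{"x":0,"y":0.035,"z":0,"turn":0,"grip":0},{"x":0.037,"y":0,"z":0,"turn":0,"grip":0},{"x":0.037,"y":0,"z":0,"turn":0,"grip":0},{"x":0.037,"y":0,"z":0,"turn":0,"grip":0},{"x":0.037,"y":0,"z":0,"turn":0,"grip":0},{"x":0.036,"y":0,"z":0,"turn":0,"grip":0},{"x":0,"y":0,"z":0,"turn":0,"grip":0},{"x":0,"y":0,"z":0,"turn":0,"grip":0}]' 10
python3 -c "
from h import *
go(st(.155,.05,.457),PSI)"
```

```text
time: 7.92
position: [0.533, 0.2313, 0.502]
tcp_rot: [-3.14, -0.002, -0.164]
force: [0.5, -0.5, -0.7]
grip_width: 0.0448
gripper_force: 0.0
time: 8.67
position: [0.7064, 0.1307, 0.494]
tcp_rot: [3.139, 0.008, -0.169]
force: [-0.2, -0.1, 0.7]
grip_width: 0.0004
gripper_force: 0.0
at [0.7064 0.1307 0.494 ] rot [ 3.139  0.008 -0.169] F [-0.2 -0.1  0.7] w 0.0004 turn -0.002 shift [-0.0043  0.1084  0.037 ] rows 3.0
```

```bash
python3 -m jog '[{"x":0,"y":0.036,"z":0,"turn":0,"grip":0},{"x":0,"y":0.036,"z":0,"turn":0,"grip":0},{"x":0,"y":0.036,"z":0,"turn":0,"grip":0},{"x":0,"y":0,"z":0.018,"turn":0,"grip":0},{"x":0,"y":0,"z":0.018,"turn":0,"grip":0},{"x":-0.01,"y":0,"z":0,"turn":0,"grip":0},{"x":-0.01,"y":0,"z":0,"turn":0,"grip":0},{"x":-0.01,"y":0,"z":0,"turn":0,"grip":0},{"x":-0.01,"y":0,"z":0,"turn":0,"grip":0},{"x":-0.01,"y":0,"z":0,"turn":0,"grip":0}]' 10
python3 -m jog '[{"x":-0.012,"y":0,"z":0,"turn":0,"grip":0},{"x":-0.012,"y":0,"z":0,"turn":0,"grip":0},{"x":-0.012,"y":0,"z":0,"turn":0,"grip":0},{"x":-0.012,"y":0,"z":0,"turn":0,"grip":0},{"x":-0.012,"y":0,"z":0,"turn":0,"grip":0},{"x":-0.012,"y":0,"z":0,"turn":0,"grip":0},{"x":-0.012,"y":0,"z":0,"turn":0,"grip":0},{"x":0,"y":0,"z":0,"turn":0,"grip":0},{"x":0,"y":0,"z":0,"turn":0,"grip":0}]' 10
python3 -c "
from h import *
go(st(.02,.05,.457),PSI)"
```

```text
time: 9.5
position: [0.6327, 0.0337, 0.4676]
tcp_rot: [-3.141, -0.005, -0.166]
force: [1.9, 0.3, 0.7]
grip_width: 0.0006
gripper_force: 0.5
time: 10.25
position: [0.5506, 0.0474, 0.4669]
tcp_rot: [-3.141, -0.004, -0.166]
force: [-0.5, -0.4, 0.3]
grip_width: 0.0004
gripper_force: 0.0
at [0.5506 0.0474 0.4669] rot [-3.141 -0.004 -0.166] F [-0.5 -0.4  0.3] w 0.0004 turn 0.001 shift [0.0005 0.0004 0.0099] rows 1.0
```

```bash
python3 -m jog '[{"x":0,"y":0,"z":-0.03,"turn":0,"grip":0.05},{"x":0,"y":0.038,"z":0,"turn":0,"grip":0.05},{"x":0,"y":0.038,"z":0,"turn":0,"grip":0.05},{"x":0,"y":0.038,"z":0,"turn":0,"grip":0.05},{"x":0,"y":0.038,"z":0,"turn":0,"grip":0.05},{"x":0,"y":0.038,"z":0,"turn":0,"grip":0.05},{"x":0,"y":0.038,"z":0,"turn":0,"grip":0.05},{"x":0,"y":0.038,"z":0,"turn":0,"grip":0.05},{"x":0,"y":0,"z":0,"turn":-0.12,"grip":0.05},{"x":0,"y":0,"z":0,"turn":-0.12,"grip":0.05}]' 10
python3 -m jog '[{"x":0,"y":0,"z":0,"turn":-0.12,"grip":0.05},{"x":0,"y":0,"z":0,"turn":-0.12,"grip":0.05},{"x":0,"y":0,"z":0,"turn":-0.12,"grip":0.05},{"x":0,"y":0,"z":0,"turn":-0.12,"grip":0.05},{"x":0,"y":0,"z":0,"turn":-0.12,"grip":0.05},{"x":0,"y":0,"z":0,"turn":-0.12,"grip":0.05},{"x":0,"y":0,"z":0,"turn":-0.12,"grip":0.05},{"x":0,"y":0,"z":0,"turn":-0.12,"grip":0.05},{"x":0,"y":0,"z":0,"turn":-0.12,"grip":0.05},{"x":0,"y":0,"z":0,"turn":-0.12,"grip":0.05}]' 10
python3 -m jog '[{"x":0,"y":0,"z":0,"turn":-0.12,"grip":0.05},{"x":0,"y":0,"z":0,"turn":-0.12,"grip":0.05},{"x":0,"y":0,"z":0,"turn":-0.12,"grip":0.05},{"x":0,"y":0,"z":0,"turn":-0.12,"grip":0.05},{"x":0,"y":0,"z":0,"turn":-0.12,"grip":0.05},{"x":0,"y":0,"z":0,"turn":-0.12,"grip":0.05},{"x":0,"y":0,"z":0,"turn":-0.12,"grip":0.05},{"x":0,"y":0,"z":0,"turn":-0.12,"grip":0.05}]' 10
python3 - <<'E'
from h import *
t,s=cam("top"),cam("side")
np.save("t.npy",t,allow_pickle=True); np.save("s.npy",s,allow_pickle=True)
W=np.zeros((600,800,3),np.uint8); W[:,:390]=cv2.resize(t["color"][130:300,225:335],(390,600),interpolation=2);W[:420,392:]=cv2.resize(s["color"][100:310,180:384],(408,420),interpolation=2); cv2.imwrite('pics/p4.png',W[:,:,::-1])
E
```

```text
time: 11.08
position: [0.5077, -0.2177, 0.4945]
tcp_rot: [3.141, -0.0, 0.074]
force: [0.2, -0.2, -0.1]
grip_width: 0.0502
gripper_force: 0.0
time: 11.92
position: [0.5082, -0.2152, 0.495]
tcp_rot: [3.141, 0.0, 1.279]
force: [0.3, -0.2, 0.1]
grip_width: 0.0501
gripper_force: 0.0
time: 12.58
position: [0.5083, -0.2152, 0.495]
tcp_rot: [3.141, 0.001, 2.239]
force: [-0.4, -0.2, 0.4]
grip_width: 0.05
gripper_force: 0.0
```

View pics/p4.png

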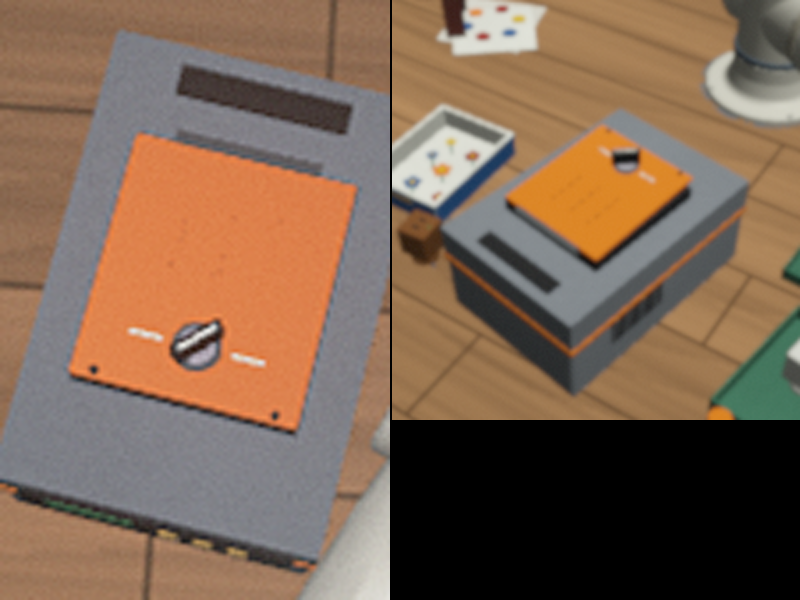

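The cover is down but ajar. In the top half the wing runs from (175,353) to (220,326) and the marks from (130,330) to (265,362), so the wing is about 45° anticlockwise of the marks.

```bash
python3 - <<'E'
from h import *
t=np.load("t.npy",allow_pickle=True).item()
im=t["color"].astype(int); r,g,b=im[...,0],im[...,1],im[...,2]
m=np.zeros(r.shape,bool); m[215:238,268:295]=True
w=m&~((r>g+35)); ys,xs=np.nonzero(w)
print("foot+wing",len(xs),xs.mean(),ys.mean(),onz(t,(xs.mean(),ys.mean()),.18).round(4))
f=lambda x,y:(225+x/3.545,130+y/3.53)
A,B=onz(t,f(176,353),.195),onz(t,f(220,326),.195); M,N=onz(t,f(130,331),.172),onz(t,f(265,362),.172)
ang=lambda d:np.arctan2(d[1],d[0])
print("wing",A.round(4),B.round(4),"c",((A+B)/2).round(4),np.linalg.norm(A-B).round(4),"marks mid",((M+N)/2).round(4),"phi",ang(A-B)-ang(M-N),"psi",ang(M-N)-np.pi/2)
P=st(-.05,0,.44); print("model",P)
phi=ang(A-B)-ang(M-N)
go(P,PSI+np.pi/2+phi)
E
```

```text
foot+wing 166 280.3975903614458 227.64457831325302 [0.4755 0.0068 0.18  ]
wing [0.4663 0.019  0.195 ] [ 0.4858 -0.0075  0.195 ] c [0.476  0.0058 0.195 ] 0.0329 marks mid [0.4759 0.0062 0.172 ] phi 0.7909976353330181 psi -0.1577209566719291
model [0.47369561 0.00931124 0.44      ]
at [ 0.5083 -0.2152  0.495 ] rot [3.141e+00 1.000e-03 2.234e+00] F [ 0.2  0.2 -0.3] w 0.0502 turn 0.039 shift [0.2024 0.1031 0.055 ] rows 6.0
```

```bash
python3 -m jog '[{"x":0.0338,"y":0.0172,"z":0.01,"turn":0.039,"grip":0.05},{"x":0.0338,"y":0.0172,"z":0.01,"turn":0,"grip":0.05},{"x":0.0338,"y":0.0172,"z":0.01,"turn":0,"grip":0.05},{"x":0.0338,"y":0.0172,"z":0.01,"turn":0,"grip":0.05},{"x":0.0338,"y":0.0172,"z":0.01,"turn":0,"grip":0.05},{"x":0.0338,"y":0.0172,"z":0.01,"turn":0,"grip":0.05},{"x":0,"y":0,"z":0,"turn":0,"grip":0.05},{"x":0,"y":0,"z":0,"turn":0,"grip":0.05}]' 10
python3 -c "
from h import *
go([.476,.0075,.361],2.2)"
```

```text
time: 13.35
position: [0.472, 0.0109, 0.4345]
tcp_rot: [3.142, 0.0, 2.194]
force: [0.4, -0.1, 0.4]
grip_width: 0.0501
gripper_force: 0.0
at [0.472  0.0109 0.4345] rot [3.142 0.    2.194] F [ 0.4 -0.1  0.4] w 0.0501 turn -0.006 shift [-0.0052  0.0012  0.0735] rows 2.0
```

```bash
python3 -m jog '[{"x":-0.005,"y":0.001,"z":0.02,"turn":0,"grip":0.05},{"x":0,"y":0,"z":0.02,"turn":0,"grip":0.05},{"x":0,"y":0,"z":0.015,"turn":0,"grip":0.05},{"x":0,"y":0,"z":0.01,"turn":0,"grip":0.05},{"x":0,"y":0,"z":0.006,"turn":0,"grip":0.05},{"x":0,"y":0,"z":0,"turn":0,"grip":0.05},{"x":0,"y":0,"z":0,"turn":0,"grip":0.05}]' 10
python3 -m jog '[{"x":0,"y":0,"z":0,"turn":0,"grip":0},{"x":0,"y":0,"z":0,"turn":0,"grip":0},{"x":0,"y":0,"z":0,"turn":0,"grip":0},{"x":0,"y":0,"z":0,"turn":0,"grip":0},{"x":0,"y":0,"z":0,"turn":0,"grip":0},{"x":0,"y":0,"z":0,"turn":0,"grip":0},{"x":0,"y":0,"z":0,"turn":0,"grip":0},{"x":0,"y":0,"z":0,"turn":0,"grip":0}]' 12
```

```text
time: 13.93
position: [0.4763, 0.0053, 0.3643]
tcp_rot: [3.141, 0.001, 2.192]
force: [-0.3, -0.2, 0.1]
grip_width: 0.0501
gripper_force: 0.0
time: 14.6
position: [0.4769, 0.0066, 0.3638]
tcp_rot: [3.137, 0.001, 2.195]
force: [7.4, 4.7, -1.8]
grip_width: 0.0101
gripper_force: 12.0
```

```bash
python3 -m jog '[{"x":0,"y":0.001,"z":0,"turn":0,"grip":0},{"x":0,"y":0,"z":0,"turn":0.1,"grip":0},{"x":0,"y":0,"z":0,"turn":0.1,"grip":0},{"x":0,"y":0,"z":0,"turn":0,"grip":0},{"x":0,"y":0,"z":0,"turn":0,"grip":0}]' 15
```

```text
time: 15.02
position: [0.4775, 0.0069, 0.3638]
tcp_rot: [3.139, -0.0, 1.994]
force: [5.2, 3.4, -1.3]
grip_width: 0.0103
gripper_force: 15.1
```

```bash
python3 -m jog '[{"x":0,"y":0,"z":0,"turn":0.1,"grip":0},{"x":0,"y":0,"z":0,"turn":0.1,"grip":0},{"x":0,"y":0,"z":0,"turn":0.1,"grip":0},{"x":0,"y":0,"z":0,"turn":0.1,"grip":0},{"x":0,"y":0,"z":0,"turn":0.1,"grip":0},{"x":0,"y":0,"z":0,"turn":0.09,"grip":0},{"x":0,"y":0,"z":0,"turn":0,"grip":0},{"x":0,"y":0,"z":0,"turn":0,"grip":0}]' 15
python3 -c "
from h import *
s=cam('side');go([.476,.0075,.35],1.406)
cv2.imwrite('pics/p5.png',cv2.resize(s['color'][130:290,190:370],(720,600),interpolation=2)[:,:,::-1])"
```

```text
time: 15.68
position: [0.4778, 0.0068, 0.3633]
tcp_rot: [3.139, -0.002, 1.404]
force: [8.4, 2.5, -3.5]
grip_width: 0.0103
gripper_force: 15.0
at [0.4778 0.0068 0.3633] rot [ 3.139e+00 -2.000e-03  1.404e+00] F [ 8.7  2.6 -3.9] w 0.0101 turn -0.002 shift [ 0.0004 -0.0019  0.0133] rows 1.0
```

View pics/p5.png

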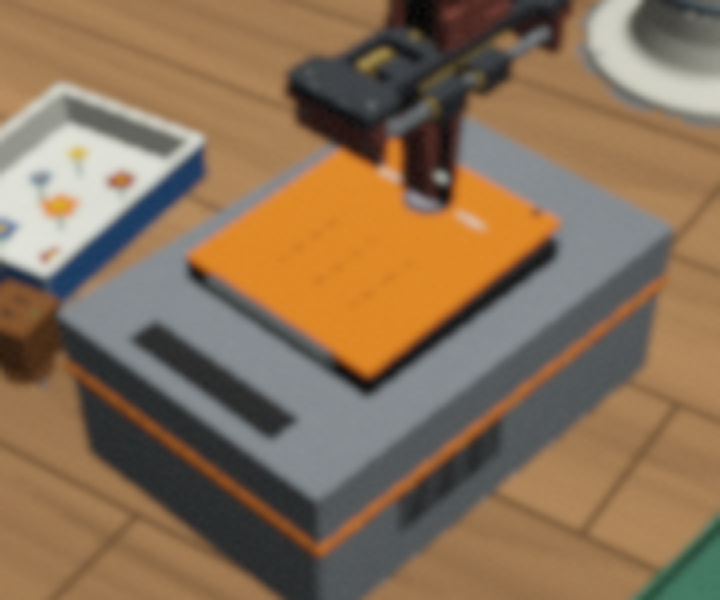

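The fingers hold the wing in line with the two marks (at (425,195), marks at (388,175) and (470,222)). Now press down.

```bash
python3 -m jog '[{"x":0,"y":0,"z":0.003,"turn":0,"grip":0},{"x":0,"y":0,"z":0.003,"turn":0,"grip":0},{"x":0,"y":0,"z":0,"turn":0,"grip":0},{"x":0,"y":0,"z":0,"turn":0,"grip":0}]' 15
python3 -m jog '[{"x":0,"y":0,"z":0.003,"turn":0,"grip":0},{"x":0,"y":0,"z":0,"turn":0,"grip":0},{"x":0,"y":0,"z":0,"turn":0,"grip":0}]' 15
```

```text
time: 16.07
position: [0.4771, 0.0069, 0.3577]
tcp_rot: [3.141, -0.001, 1.404]
force: [2.9, 3.5, -0.4]
grip_width: 0.0098
gripper_force: 15.0
time: 16.32
position: [0.4768, 0.0069, 0.3553]
tcp_rot: [3.141, -0.001, 1.404]
force: [0.7, 5.5, 3.6]
grip_width: 0.0098
gripper_force: 15.0
```

```bash
python3 -m jog '[{"x":0.001,"y":0,"z":0.001,"turn":0,"grip":0},{"x":0,"y":0,"z":0.002,"turn":0,"grip":0},{"x":0,"y":0,"z":0,"turn":0,"grip":0},{"x":0,"y":0,"z":0,"turn":0,"grip":0}]' 15
python3 -m jog '[{"x":0,"y":0,"z":0.002,"turn":0,"grip":0},{"x":0,"y":0,"z":0,"turn":0,"grip":0},{"x":0,"y":0,"z":0,"turn":0,"grip":0}]' 15
```

```text
time: 16.65
position: [0.4766, 0.0073, 0.3542]
tcp_rot: [3.14, 0.0, 1.404]
force: [-5.0, 2.3, 12.4]
grip_width: 0.0098
gripper_force: 15.0
time: 16.9
position: [0.4764, 0.0073, 0.3535]
tcp_rot: [3.139, 0.0, 1.404]
force: [-6.4, 2.7, 17.7]
grip_width: 0.0097
gripper_force: 15.0
```

```bash
python3 -m jog '[{"x":0,"y":-0.001,"z":0.002,"turn":0,"grip":0},{"x":0,"y":0,"z":0,"turn":0,"grip":0},{"x":0,"y":0,"z":0,"turn":0,"grip":0}]' 15
python3 -c "
from h import *
s=cam('side');go([.476,.0075,.35],1.406)
s0=np.load('s.npy',allow_pickle=True).item()
W=np.hstack([cv2.resize(a['color'][150:260,225:325],(400,440),interpolation=2) for a in (s0,s)])
for y in (.076,-.076): print([proj(s,st(.085-.172*np.cos(th)+.006*np.sin(th),y,.156+.172*np.sin(th)+.006*np.cos(th))).round(1).tolist() for th in (.067,.03,0)])
cv2.imwrite('pics/p6.png',W[:,:,::-1])"
```

```text
time: 17.15
position: [0.4758, 0.0074, 0.3524]
tcp_rot: [3.136, 0.0, 1.403]
force: [-3.8, 1.8, 19.2]
grip_width: 0.0097
gripper_force: 15.0
at [0.4758 0.0074 0.3524] rot [3.136 0.    1.403] F [-4.8  2.1 19.3] w 0.0099 turn -0.003 shift [0.0002 0.0002 0.0024] rows 1.0
[[331.6, 187.5], [331.6, 189.3], [331.5, 190.9]]
[[285.3, 161.1], [285.5, 163.0], [285.5, 164.5]]
```

View pics/p6.png

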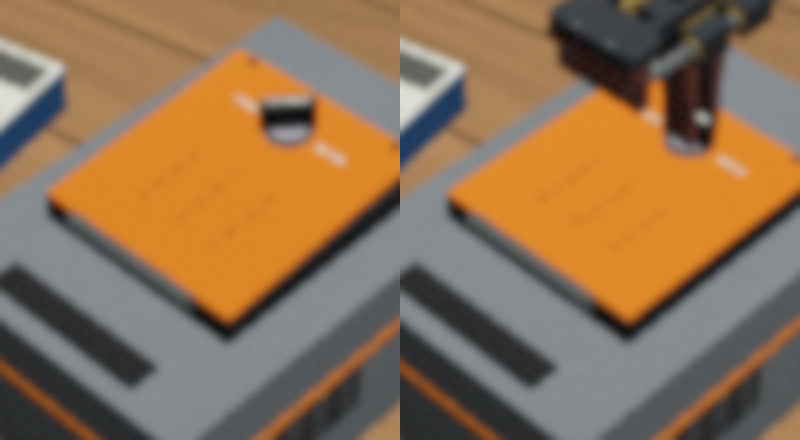

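The left crop (before) and the right crop (now) show the mark near (330,153) moved down to (730,165), 3 px after the 4x scale. That matches the cover going home. Check it at sub-pixel level.

```bash
python3 -m jog '[{"x":0,"y":0,"z":0,"turn":0,"grip":0},{"x":0,"y":0,"z":0,"turn":0,"grip":0},{"x":0,"y":0,"z":0.001,"turn":0,"grip":0},{"x":0,"y":0,"z":0,"turn":0,"grip":0},{"x":0,"y":0,"z":0,"turn":0,"grip":0}]' 30
python3 - <<'E'
from h import *
s0=np.load('s.npy',allow_pickle=True).item(); s=cam("side")
for nm,c in (("ajar",s0),("now",s)):
    a=c["color"].astype(float)
    w=np.clip(a[...,2]-90,0,None); m=np.zeros(w.shape); m[182:198,300:314]=1; w=w*m
    o=a[...,0]-a[...,2]>100
    ys,xs=np.nonzero(w>0)
    k=o[:,320:331]
    print(nm,"mark",(w*np.arange(560)).sum()/w.sum(),(w*np.arange(420)[:,None]).sum()/w.sum(),len(xs),"orange bottom rows",[int(np.nonzero(o[:,x])[0].max()) for x in range(270,330,6)],"top rows",[int(np.nonzero(o[150:,x])[0].min()+150) for x in range(305,330,4)])
th=lambda t,y:proj(s,st(.085-.135*np.cos(t)+.006*np.sin(t),y,.156+.135*np.sin(t)+.006*np.cos(t))).round(2)
print([th(t,.035).tolist() for t in (.067,.03,0)])
E
```

```text
time: 17.62
position: [0.4757, 0.0074, 0.3523]
tcp_rot: [3.135, 0.0, 1.403]
force: [-5.3, 1.3, 22.7]
grip_width: 0.0098
gripper_force: 30.0
ajar mark 305.42667928098393 186.85052034058657 39 orange bottom rows [276, 272, 266, 262, 257, 252, 247, 241, 199, 194] top rows [175, 177, 179, 181, 184, 187, 189]
now mark 307.3944099378882 190.72049689440993 26 orange bottom rows [276, 272, 266, 262, 257, 252, 247, 241, 236, 197] top rows [178, 180, 183, 185, 187, 190, 227]
[[308.79, 188.12], [308.83, 189.55], [308.83, 190.74]]
```

The near edge moved down 3.3 px. Home predicts 3.4 px and resting on the seal predicts 1.8 px, so the cover is fully home. It is held with about 22 N.

```bash
python3 -c "
from plant import arm
print(arm.finish_job())"
```

```text
the job is handed in; nothing more can be done
None
```

The job is handed in: the charger is in the large green tray, the cover is down with its wing in line with the marks, and the arm is holding it pressed home with about 22 N.

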